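# Clamp the trolley foot plate and hold a caster over its bolt holes

## Robot

A 7-joint arm with a two-finger parallel gripper is mounted at the origin on a cart in front of the work surface, level with it; the furniture and walls round the work are solid. World frame = base frame: x ahead of the robot, y to its left, z up, the work surface at z = 0. Lengths are in m, angles in rad, forces in N, time in s.
With the tool pointing down it reaches from about 0.425 to 1.025 m from the base axis. Payload 9.4 kg.
Tool frame: the origin (TCP) lies at the very end of the fingers, on their centre line; the grasp point (between the pads) lies 19 mm behind it; z points along the fingers, y is the line along which they close (so a half turn about z gives the same grasp; the last joint's range is limited). The gripper opens to 93 mm and grips with 3 to 60 N. Pads are 15 mm wide; open, the fingers measure 128 mm over their backs; the gripper's body (75 mm by 188 mm) begins 65 mm behind the grasp point.
Start: joints at [1.227, 0.599, -0.003, 1.599, 0.002, 0.943, -0.08], TCP at [0.191, -0.699, 0.219] pointing down, gripper open.
Joint ranges: [-2.57, 2.57], [-0.35, 1.97], [-1.29, 1.29], [0.11, 2.56], [-1.05, 4.19], [0.11, 1.86], [-2.63, 2.63]. Speed limits (rad/s): [2.22, 2.22, 3.01, 3.01, 3.14, 3.14, 3.14].

## Interface

Orientations are given as a 3x3 rotation matrix whose columns are the frame's x, y, z axes.
In Python, from cell import r, eyes gives the robot as it stands.
- The arm moves only by the shell command python3 -m inch 'ROWS' [FORCE]. ROWS is JSON, one flat list of numbers, 7 for each row, row after row: the turn, a rotation vector about the tool's x, y, z in degrees, then the shift along the tool's x, y, z in cm, then the opening, from 0 (shut) to 1 (fully open). A call has 1 to 5 rows; each row is the pose to reach, as a shift and turn from the pose commanded when the call began, along the tool's axes at that moment; what a row does not reach only later rows make up. A row lasts 1/12 s, in which the tool goes at most 41.7 mm and 7.16 degrees, less where a joint would pass 70% of its speed; a pose out of reach is approached as far as the arm can. A call with a gripper value outside its range is refused whole. The fingers move at their own pace and stop on an object; FORCE is the grip in N (left out, the last holds). Time passes only in rows, so rows that repeat a pose let the fingers close. It gives the time, the measured TCP pose, the force, the opening and the grip force at its end, in the units of the state.
- r.observe(): the state, without advancing time (a new reading comes with each control period).
- eyes.snapshot(name): name is "scene" or "top" or "wrist"; returns the picture (384x512x3 uint8, red, green, blue); there is no depth.
- eyes.camera_info(name): a dict with "fx", "fy", "cx", "cy" (pixels), "rvec" (rotation vector, rad) and "tvec" (3), from world to camera coordinates, as OpenCV has them. Camera axes: x right, y down, z forward; pixel columns grow to the right and rows downward; lengths in m; the calibration is good to about 2 mm. A picture is of the moment at which its call begins: read the wrist's pose just before it. camera_info takes no time and is no camera call; for the wrist camera it gives the pose at the moment of the call.
- r.finish_job(): hands the job in; it is judged then, once.
The state is a dict: "clock": time; "qpos": joint angles; "joint_velocities": joint speeds; "effort": joint torques, N m; "tcp_pos": TCP position; "eef_rot": TCP orientation; "force": force on the tool from outside, world axes, zero at the start; "wrist_torque": the same for the moment, N m; "finger_gap": finger opening in m; "finger_force": force on a finger pad.
Only numpy, scipy, OpenCV 4.12 (cv2) and the standard library are available. Lean on these libraries where they do the work, as an engineer would, in place of code of your own. Each camera call takes 0.05 s, during which the arm holds its last target. There are 200 camera calls.

## Task

Push the red handle of the toggle clamp all the way down, over centre to its stop, so that the rubber foot locks the green foot plate in its nest. Then pick up the caster with the black tyre and hold it wheel up, its mounting plate level about one centimetre above the foot plate, with its four holes lined up over the four threaded holes (either way round) and not touching the plate or the fixture. Finish while still holding it still there, ready for a colleague to start the bolts, and leave the blue-tyred caster, the loose bolt and the loose bearing where they are.

Things in the scene. Friction and masses are not known exactly. Their poses are not given: they have to be found in the camera images.
- fixture: Fixed clamping fixture: aluminium base 208 x 120 x 10 mm (from 52 mm behind its origin to 156 mm ahead along x) (only 64 mm wide under the clamp) with a nest of low dark blocks (tops 18 mm above the table) round the foot plate. Origin on the table directly under the middle of the foot plate's four holes; x points from there along the base to the clamp and its handle, z up.
- nest_seat (a point): Point of the fixture 22 mm above the table over the fixture's origin, where the middle of the foot plate's top lies when it is seated; axes as the fixture's. Beware of the fixed blue feeder bowl beyond the work: about 0.25 m in radius round x 0.80, y -0.07 m, its underside some 0.35 m above the table; a raised wrist must pass round it on the robot's side.
- handle_pivot (a point): Pivot of the clamp handle, fixed to the fixture at 134 mm along its x and 56 mm above the table. The hinge lies along the fixture's y. The steel side cheeks of the clamp stand from 72 to 146 mm along x, up to 62 mm high, 31 mm wide over all; the handle swings between them.
- clamp_handle (a joint): Angle of the clamp handle, rad: 0 = open (handle raised 1.0 rad above level, leaning away from the foot plate), 1.0 = level (dead centre), 1.055 = its stop, just over centre, locked. The handle swings down and away from the foot plate and stays where it is left. A push straight down on it from above with shut fingers, about 50 mm from its pivot, swings it to the stop (it slides along them; up to about 12 N with rubbing).
- handle_grip (a point): Middle of the red round grip of the clamp handle (16 mm thick, from 38 to 110 mm from the pivot), 70 mm from the pivot on its centre line; moves with the handle. With the handle on its stop it lies 52 mm above the table.
- clamp_arm: Steel clamp arm with sprung rubber foot, driven by the handle: raised 0.94 rad when open (top about 85 mm above the table) and level when locked, then reaching back to 36 mm along the fixture's x, highest point 62 mm above the table, its foot on the foot plate's tongue 48 mm from the plate's middle with about 6 N. Origin at its pivot, 84 mm along the fixture's x, 42 mm above the table.
- foot_plate: Loose green-painted steel foot plate lying in the nest: 74 mm (x) x 90 mm (y) x 12 mm, with a 40 mm wide tongue that runs out to 62 mm in +x under the clamp. Four threaded holes, 8 mm wide, at x +-22.5 mm, y +-30 mm. Origin under the middle of the holes at its underside, z up.
- foot_plate_top (a point): Middle of the four threaded holes on the top face of the foot plate; axes as the foot plate's.
- black_caster_plate (a point): Middle of the underside of the black-tyred caster's mounting plate (steel, 62 mm in x, 78 mm in y, 4 mm thick, four holes at x +-22.5 mm, y +-30 mm). The caster stands on this plate with its wheel up. x is the wheel's axle, z up. The plate's long side y has to lie along the foot plate's y, either way round.
- black_caster_tyre (a point): Grip point in the black tyre's crown, 118 mm above the plate's underside and 14.5 mm from the plate's middle in -y; axes as the plate's. Tyre 30 mm wide across x, 100 mm in diameter, its top at 132 mm, axle 18.5 mm from the plate's middle in -y at 82 mm high. Below 92 mm above the plate the fork is 46 mm wide. Wheel and swivel head are locked. Caster about 0.62 kg; its weight acts within 10 mm of the grip point in y.
- black_caster: The same caster (62 x 107 x 132 mm); origin at the underside of its plate, 14.5 mm from the plate's middle in -y.
- blue_caster: A like caster with blue tyre and grey hub, not to be moved; the two casters may stand in either place. Origin at the underside of its plate.
- loose_bolt: Loose hex bolt 55 mm long, 15 mm wide, lying on the table, not to be moved. Origin in its middle at the table.
- loose_bearing: Loose ball bearing 32 mm in diameter, 10 mm high, on the table, not to be moved. Origin at its centre on the table.

How it is judged:
On the way, in this order (a step that is already met when the one before it is completed fails the run):
1. the clamp handle is down past dead centre, the rubber foot presses on the seated foot plate (value of joint clamp_handle above 1.015 rad and contact force between clamp_arm and foot_plate above 2 N and distance between foot_plate_top and nest_seat below 0.004 m), for 0.2 s.
2. the black-tyred caster hovers level with its holes over the threaded holes, held by the fingers alone (z of black_caster_plate in the frame of foot_plate_top between 0.004 and 0.022 m and horizontal distance between black_caster_plate and foot_plate_top below 0.0035 m and angle between the y axis of black_caster_plate and the y axis of foot_plate_top, either way round below 0.07 rad and angle between black_caster_plate's own z axis and vertical below 0.06 rad and contact force between the fingers and black_caster above 3 N and contact force between black_caster and foot_plate below 0.1 N and contact force between black_caster and fixture below 0.1 N and contact force between black_caster and clamp_arm below 0.1 N and linear speed of black_caster below 0.02 m/s), for 0.3 s.
At the end, for the whole second after the job is handed in: Handle past 1.015 rad, clamp foot pressing over 2 N on the foot plate, within 4 mm of its seat; the caster held by the fingers, touching nothing else, still, its plate 4 to 22 mm above the foot plate, hole patterns within 3.5 mm and 0.07 rad (either way round), tilt under 0.06 rad (all of step 1 and all of step 2); the arm keeps its last pose, push and grip.
It fails at once if a bystander (blue-tyred caster, loose bolt, loose bearing) is moved more than 15 mm or the blue-tyred caster tipped (distance of any of blue_caster, loose_bolt, loose_bearing from where it was at the start of the episode above 0.015 m or angle between blue_caster's own z axis and vertical above 0.2 rad).
It also fails if it takes over 48 s, if anything falls off the work surface, if the arm or the gripper's body presses on something with over 40 N, if the wrist force passes 120 N, or if a joint passes its speed limit or range.

## Working session

There is one attempt and no reset: what is moved stays moved. The work goes in short steps, Python scripts to look and compute and a shell command to move; the robot and the scene stay as the last step left them, time stands still between calls to the robot, and variables do not carry over. Pictures are saved under pics/ and viewed, at most 10 in all, crops included, and the job is handed in when it is done.

```bash
ls; mkdir -p pics
python3 - <<'E'
from cell import r, eyes
import cv2,numpy as np
o=r.observe();print(o['clock'],o['tcp_pos'],np.round(o['eef_rot'],3),o['force'])
for n in("scene","top"):
    im=eyes.snapshot(n);cv2.imwrite(f"pics/{n}0.png",im[:,:,::-1]);print(n,eyes.camera_info(n))
E
```

```text
pics
0.0 [ 0.19098918 -0.69888111  0.21773606] [[ 0.965  0.264 -0.001]
 [ 0.264 -0.965  0.001]
 [-0.    -0.002 -1.   ]] [ 0.10605813  0.30426057 -0.13093217]
scene {'fx': 478.8355977889313, 'fy': 478.8355977889313, 'cx': 257.65243539982674, 'cy': 184.48353948611089, 'rvec': array([ 1.81732645, -0.94346933,  0.58128998]), 'tvec': array([-0.55401867,  0.2059529 ,  0.91797803])}
top {'fx': 434.84252903222125, 'fy': 434.84252903222125, 'cx': 255.67867909574176, 'cy': 186.1903806697512, 'rvec': array([ 2.10846757, -2.07976144,  0.25982969]), 'tvec': array([-0.30562268,  0.52615522,  0.84492689])}
```

View pics/scene0.png

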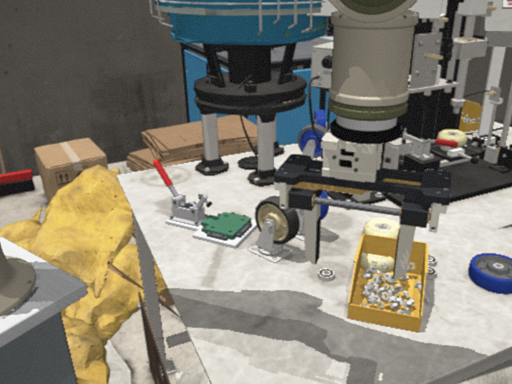

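View pics/top0.png

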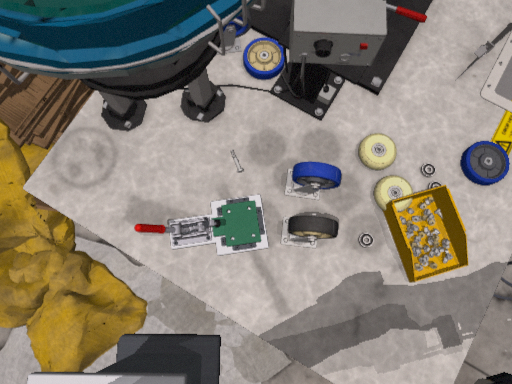

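The scene view shows the raised red handle at about (163,172), the green plate at (226,228) and the black caster at (277,222). In the top view the handle is at (150,228), the plate at (239,223), the black caster at (312,226), the blue caster at (316,177), the bolt at (237,160) and the bearing at (366,240).

```bash
cat > h.py <<'E'
import numpy as np,cv2
from cell import r,eyes
def cam(n):
    c=eyes.camera_info(n);R=cv2.Rodrigues(np.array(c['rvec']))[0];return c,R,np.array(c['tvec']).ravel()
def ray(C,p):
    c,R,t=C;d=R.T@np.array([(p[0]-c['cx'])/c['fx'],(p[1]-c['cy'])/c['fy'],1]);return -R.T@t,d
def onz(C,p,z):
    o,d=ray(C,p);return o+d*(z-o[2])/d[2]
def proj(C,P):
    c,R,t=C;q=(R@np.atleast_2d(P).T).T+t;return np.c_[c['fx']*q[:,0]/q[:,2]+c['cx'],c['fy']*q[:,1]/q[:,2]+c['cy']]
def big(m):
    n,l,s,c=cv2.connectedComponentsWithStats(m.astype(np.uint8));i=1+s[1:,4].argmax();return l==i
E
python3 - <<'E'
from h import *
T=cam("top");im=cv2.imread("pics/top0.png");hsv=cv2.cvtColor(im,cv2.COLOR_BGR2HSV)
print("campos",ray(T,(0,0))[0], ray(cam("scene"),(0,0))[0])
for n,p,z in(("plate",(239,223),.022),("handle end",(138,228),.13),("bolt",(237,160),0),("bearing",(366,240),.005),("blackplate corner",(283,244),.0),("blue",(316,177),.08),("black tyre",(312,226),.08)):print(n,onz(T,p,z).round(3))
g=big((hsv[...,0]>65)&(hsv[...,0]<95)&(hsv[...,1]>90)&(abs(np.arange(512)-239)<50)[None]&(abs(np.arange(384)-223)<50)[:,None])
ct=max(cv2.findContours(g.astype(np.uint8),0,1)[0],key=cv2.contourArea)
W=np.array([onz(T,p[0],.022)[:2] for p in ct]);rc=cv2.minAreaRect((W*1000).astype(np.float32));print(g.sum(),rc,cv2.boxPoints(rc))
cv2.imwrite("pics/topc.png",cv2.resize(im[140:270,125:385],None,fx=3,fy=3,interpolation=cv2.INTER_CUBIC))
s=cv2.imread("pics/scene0.png");cv2.imwrite("pics/scc.png",cv2.resize(s[150:280,140:340],None,fx=4,fy=4,interpolation=cv2.INTER_CUBIC))
E
```

```text
campos [ 0.31144844 -0.29620801  0.94837054] [-0.27670252 -0.89691982  0.55768048]
plate [ 0.459 -0.264  0.022]
handle end [ 0.43  -0.077  0.13 ]
bolt [ 0.607 -0.255  0.   ]
bearing [ 0.428 -0.54   0.005]
blackplate corner [ 0.418 -0.36   0.   ]
blue [ 0.548 -0.423  0.08 ]
black tyre [ 0.446 -0.413  0.08 ]
1488 ((457.81646728515625, -255.28359985351562), (89.88037109375, 97.37899017333984), 9.744725227355957) [[ 405.28357 -214.90314]
 [ 421.7658  -310.87708]
 [ 510.34937 -295.66406]
 [ 493.86713 -199.69012]]
```

View pics/topc.png

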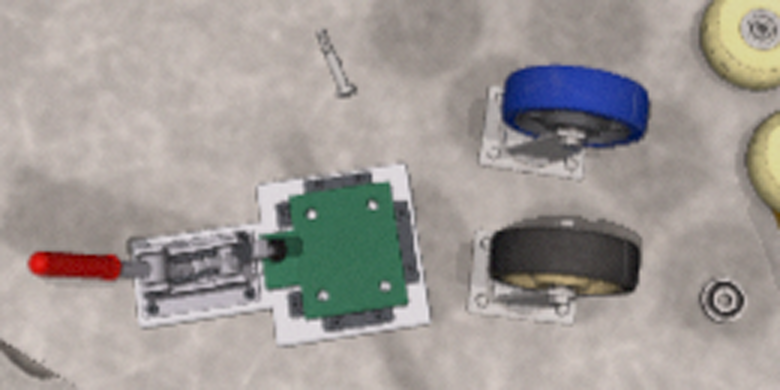

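View pics/scc.png

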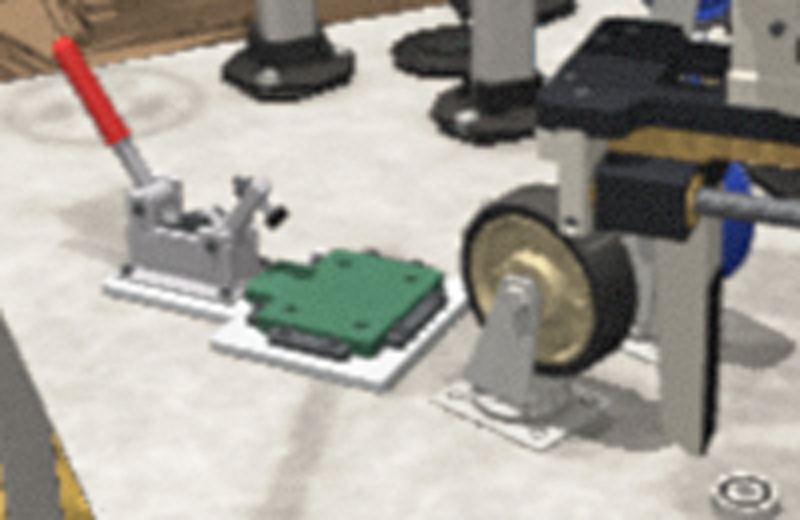

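The top crop shows the four bright plate holes at about (311,214), (372,205), (385,286) and (322,296). The clamp and handle lie to the left. The black caster's plate is at about (520,275), with its wheel overhanging to the right. The scene crop confirms that the clamp is open and the foot plate is seated.

```bash
cat > m.py <<'E'
from h import *
T=cam("top");S=cam("scene");im=cv2.imread("pics/top0.png")
up=lambda p:((np.array(p)+.5)/3-.5)+[125,140]
U=cv2.resize(im[140:270,125:385],None,fx=3,fy=3,interpolation=cv2.INTER_CUBIC).astype(float).min(2)
def ref(p,w=7):
    x,y=p;W=U[y-w:y+w+1,x-w:x+w+1];W=np.clip(W-np.percentile(W,70),0,None);yy,xx=np.mgrid[-w:w+1,-w:w+1]
    return x+(W*xx).sum()/W.sum(),y+(W*yy).sum()/W.sum()
# holes in fixture order (+x,+y),( -x,+y),(-x,-y),(+x,-y);  y = -world x is image down
hp=[ref(p) for p in((322,296),(385,286),(372,205),(311,214))]
H=np.array([onz(T,up(p),.022)[:2] for p in hp]);c=H.mean(0)
e=(H[0]+H[3]-H[1]-H[2]);ex=e/np.hypot(*e);e2=(H[0]+H[1]-H[2]-H[3]);ey=e2/np.hypot(*e2)
yaw=np.arctan2(ex[1],ex[0]);yaw2=np.arctan2(-ey[0],ey[1]);
if __name__=="__main__":
    print("holes",H.round(4),"c",c,"yaw",np.degrees([yaw,yaw2]),"d",np.linalg.norm(e)/2,np.linalg.norm(e2)/2)
    ym=(yaw+yaw2)/2;X=np.array([np.cos(ym),np.sin(ym)]);print("X",X,"push",c+X*.184,"pivot",c+X*.134)
    P=lambda d,z:np.r_[c+X*d,z]
    for nm,C in(("top",T),("scene",S)):print(nm,proj(C,[P(0,.022),P(.134+.11*np.cos(1),.056+.11*np.sin(1)),P(.134,.056)]).round(1))
    # black caster plate corners (crop px): left-top, left-bottom, right-bottom
    for p in((473,227),(467,313),(574,324)):print("corner",onz(T,up(p),.004).round(4))
    # tyre outline
    hsv=cv2.cvtColor(im,cv2.COLOR_BGR2HSV);yy,xx=np.mgrid[:384,:512]
    m=big((hsv[...,2]<75)&(abs(xx-312)<32)&(abs(yy-226)<20));ct=max(cv2.findContours(m.astype(np.uint8),0,1)[0],key=cv2.contourArea)
    print(m.sum(),cv2.boundingRect(ct),cv2.minAreaRect(ct))
    s=cv2.imread("pics/scene0.png");print("red top",)
    for n,i in(("top",im),("scene",s)):
        h=cv2.cvtColor(i,cv2.COLOR_BGR2HSV);m=((h[...,0]<6)|(h[...,0]>174))&(h[...,1]>170)&(h[...,2]>90)&(xx>130)&(xx<190)&(yy>150)&(yy<240)
        print(n,cv2.boundingRect(big(m).astype(np.uint8)))
E
python3 m.py
```

```text
holes [[ 0.4263 -0.2505]
 [ 0.4337 -0.2942]
 [ 0.4919 -0.2842]
 [ 0.4845 -0.2405]] c [ 0.45910564 -0.26737294] yaw [99.63119476 99.76607957] d 0.04431204692053415 0.058978756685203845
X [-0.16846593  0.98570748] push [ 0.4281079  -0.08600276] pivot [ 0.4365312  -0.13528814]
top [[240.7 223. ]
 [135.2 228.2]
 [175.9 230.3]]
scene [[227.7 222.7]
 [153.6 159.2]
 [178.  198.9]]
corner [ 0.4802 -0.3581  0.004 ]
corner [ 0.4172 -0.3536  0.004 ]
corner [ 0.4103 -0.4308  0.004 ]
719 (288, 215, 50, 23) ((312.7066650390625, 225.58912658691406), (49.67499923706055, 19.955400466918945), 4.899092674255371)
red top
top (135, 224, 30, 9)
scene (154, 159, 17, 27)
```

```bash
cat > go.py <<'E'
import sys,numpy as np
from scipy.spatial.transform import Rotation as Ro
from cell import r
x,y,z,a=map(float,sys.argv[1:5]);a=np.radians(a)
o=r.observe();R=np.array(o['eef_rot'])
Y=np.array([np.cos(a),np.sin(a),0]);Z=np.array([0,0,-1.]);G=np.c_[np.cross(Y,Z),Y,Z]
print("turn",np.degrees(Ro.from_matrix(R.T@G).as_rotvec()).round(2),"cm",(R.T@(np.array([x,y,z])-o['tcp_pos'])*100).round(2),"tcp",np.round(o['tcp_pos'],4),"t",o['clock'],"F",np.round(o['force'],1),"q",np.round(o['qpos'],2),"gap",round(o['finger_gap'],4),round(o['finger_force'],1))
E
python3 go.py .4281 -.0860 .21 9.7; python3 -m inch '[-0.1,0,-84,39.1,-52.9,0.7,0,-0.1,0,-84,39.1,-52.9,0.7,0,-0.1,0,-84,39.1,-52.9,0.7,0,-0.1,0,-84,39.1,-52.9,0.7,0,-0.1,0,-84,39.1,-52.9,0.7,0]'; python3 go.py .4281 -.0860 .21 9.7
```

```text
turn [-7.000e-02 -5.000e-02 -8.441e+01] cm [ 39.03 -52.87   0.86] tcp [ 0.191  -0.6989  0.2179] t 0.1 F [-0.3  0.7 -0. ] q [ 1.23  0.6  -0.    1.6   0.    0.94 -0.08] gap 0.0929 0.0
clock: 0.52
tcp_pos: [0.2666, -0.503, 0.2161]
eef_rot: [[0.623, 0.782, 0.0], [0.782, -0.623, -0.0], [-0.0, 0.0, -1.0]]
force: [0.8, 0.1, 0.0]
finger_gap: 0.0642
finger_force: 0.0
turn [ 1.000e-02  2.000e-02 -4.825e+01] cm [ 42.68 -13.36   0.6 ] tcp [ 0.2666 -0.503   0.2161] t 0.5167 F [0.8 0.1 0. ] q [ 1.13  0.42 -0.2   1.96  0.11  0.77  0.19] gap 0.0642 0.0
```

```bash
python3 -m inch '[0,0,-48.2,42.7,-13.4,0.6,0,0,0,-48.2,42.7,-13.4,0.6,0,0,0,-48.2,42.7,-13.4,0.6,0,0,0,-48.2,42.7,-13.4,0.6,0,0,0,-48.2,42.7,-13.4,0.6,0]'; python3 go.py .4281 -.0860 .21 9.7
```

```text
clock: 0.93
tcp_pos: [0.3428, -0.3094, 0.2135]
eef_rot: [[0.048, 0.999, 0.0], [0.999, -0.048, -0.001], [-0.001, 0.0, -1.0]]
force: [0.5, -0.4, -0.0]
finger_gap: 0.0308
finger_force: 0.0
turn [ 1.000e-02  5.000e-02 -1.246e+01] cm [22.72  7.45  0.34] tcp [ 0.3428 -0.3094  0.2135] t 0.9333 F [ 0.5 -0.4 -0. ] q [ 0.93  0.32 -0.41  2.17  0.2   0.69  0.34] gap 0.0308 0.0
```

```bash
python3 -m inch '[0,0,-12.5,22.7,7.4,0.3,0,0,0,-12.5,22.7,7.4,0.3,0,0,0,-12.5,22.7,7.4,0.3,0,0,0,-12.5,22.7,7.4,0.3,0,0,0,-12.5,22.7,7.4,0.3,0]'; python3 go.py .4281 -.0860 .16 9.7
```

```text
clock: 1.35
tcp_pos: [0.4179, -0.1152, 0.2108]
eef_rot: [[-0.163, 0.987, 0.0], [0.987, 0.163, -0.001], [-0.001, 0.0, -1.0]]
force: [0.9, -1.3, -0.3]
finger_gap: 0.0009
finger_force: 0.0
turn [ 0.01  0.05 -0.33] cm [2.72 1.48 5.08] tcp [ 0.4179 -0.1152  0.2108] t 1.35 F [ 0.9 -1.3 -0.3] q [ 0.55  0.3  -0.52  2.22  0.24  0.67  0.03] gap 0.0009 0.0
```

```bash
python3 -m inch '[0,0,-0.3,2.7,1.5,0,0,0,0,-0.3,2.7,1.5,1.5,0,0,0,-0.3,2.7,1.5,3,0,0,0,-0.3,2.7,1.5,4,0,0,0,-0.3,2.7,1.5,4,0]'; python3 go.py .4281 -.0860 .055 9.7
```

```text
clock: 1.77
tcp_pos: [0.4273, -0.0875, 0.1692]
eef_rot: [[-0.17, 0.986, -0.003], [0.986, 0.17, -0.0], [0.0, -0.003, -1.0]]
force: [0.7, -0.2, -0.2]
finger_gap: 0.0009
finger_force: 0.0
turn [-0.15 -0.02  0.06] cm [ 0.13  0.14 11.42] tcp [ 0.4273 -0.0875  0.1692] t 1.7667 F [ 0.7 -0.2 -0.2] q [ 0.44  0.37 -0.48  2.27  0.32  0.57 -0.11] gap 0.0009 0.0
```

```bash
python3 -m inch '[0,0,0,0.1,0.1,1.2,0,0,0,0,0.1,0.1,2.4,0,0,0,0,0.1,0.1,3.6,0,0,0,0,0.1,0.1,4.8,0,0,0,0,0.1,0.1,6,0]'; python3 go.py .4281 -.0860 .06 9.7
```

```text
clock: 2.18
tcp_pos: [0.4297, -0.0871, 0.1109]
eef_rot: [[-0.168, 0.986, 0.002], [0.986, 0.168, -0.001], [-0.001, 0.001, -1.0]]
force: [0.7, -0.2, 0.5]
finger_gap: 0.0
finger_force: 0.4
turn [ 0.08  0.07 -0.03] cm [ 0.14 -0.14  5.09] tcp [ 0.4297 -0.0871  0.1109] t 2.1833 F [ 0.7 -0.2  0.5] q [ 0.35  0.47 -0.38  2.32  0.44  0.41 -0.23] gap 0.0 0.4
```

```bash
python3 -m inch '[0,0,0,0,0,1,0,0,0,0,0,0,2,0,0,0,0,0,0,3,0,0,0,0,0,0,4,0,0,0,0,0,0,4.6,0]'; python3 go.py .4281 -.0860 .06 9.7
```

```text
clock: 2.6
tcp_pos: [0.4296, -0.0867, 0.0646]
eef_rot: [[-0.169, 0.986, 0.001], [0.986, 0.169, -0.0], [-0.001, 0.001, -1.0]]
force: [0.4, 2.0, 2.3]
finger_gap: 0.0001
finger_force: 1.2
turn [0.06 0.03 0.01] cm [ 0.1  -0.14  0.46] tcp [ 0.4296 -0.0867  0.0646] t 2.6 F [0.4 2.  2.3] q [ 0.26  0.56 -0.27  2.36  0.53  0.28 -0.32] gap 0.0001 1.2
```

```bash
python3 -m inch '[0,0,0,0,0,0.3,0,0,0,0,0,0,0.5,0,0,0,0,0,0,0.7,0,0,0,0,0,0,0.7,0,0,0,0,0,0,0.7,0]'; python3 go.py .4281 -.0860 .06 9.7
```

```text
clock: 3.02
tcp_pos: [0.4296, -0.0868, 0.0605]
eef_rot: [[-0.169, 0.986, 0.004], [0.986, 0.169, -0.002], [-0.003, 0.003, -1.0]]
force: [-6.6, 3.8, 50.8]
finger_gap: 0.0004
finger_force: 25.5
turn [0.18 0.17 0.04] cm [ 0.11 -0.13  0.05] tcp [ 0.4296 -0.0868  0.0605] t 3.0167 F [-6.6  3.8 50.8] q [ 0.24  0.56 -0.25  2.37  0.55  0.26 -0.33] gap 0.0004 25.5
```

```bash
python3 -m inch '[0,0,0,0,0,-1,0,0,0,0,0,0,-4,0.3,0,0,0,0,0,-8,0.6,0,0,0,0,0,-12,0.6,0,0,0,0,0,-14,0.6]'
python3 - <<'E'
from h import *
im=eyes.snapshot("scene")[:,:,::-1];cv2.imwrite("pics/scc2.png",cv2.resize(im[150:280,140:340],None,fx=4,fy=4,interpolation=cv2.INTER_CUBIC))
E
python3 go.py .4441 -.409 .22 -4.6
```

```text
clock: 3.43
tcp_pos: [0.4297, -0.0866, 0.2019]
eef_rot: [[-0.168, 0.986, 0.004], [0.986, 0.168, -0.001], [-0.002, 0.003, -1.0]]
force: [0.8, -0.1, -0.3]
finger_gap: 0.0225
finger_force: 0.0
turn [ 0.41  0.16 14.27] cm [-31.97  -4.1   -1.54] tcp [ 0.4309 -0.087   0.2037] t 3.4833 F [0.  0.1 1. ] q [ 0.5   0.32 -0.54  2.22  0.28  0.65 -0.08] gap 0.0263 0.0
```

View pics/scc2.png

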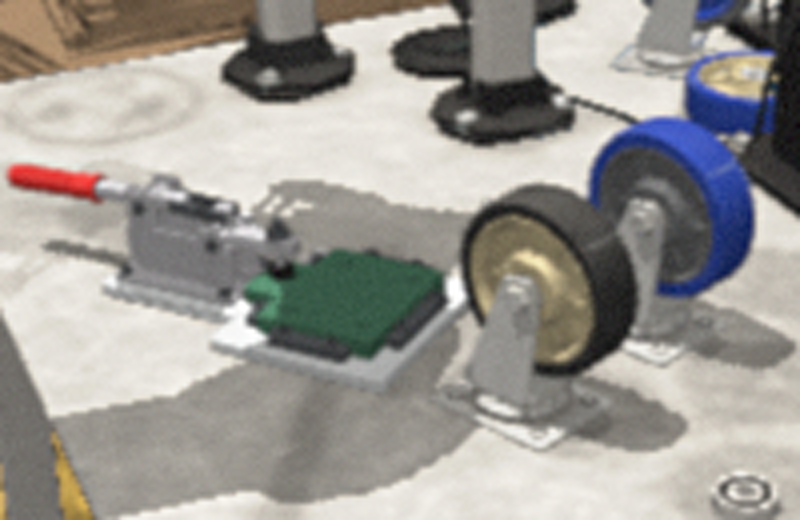

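The handle is now level at about (55,180) in the crop, and the clamp foot rests on the tongue near (285,250). Both casters are where they were. Next is the move over the black caster.

```bash
python3 -m inch '[0.4,0.2,14.3,-32,-4.1,-1.5,0.6,0.4,0.2,14.3,-32,-4.1,-1.5,0.6,0.4,0.2,14.3,-32,-4.1,-1.5,0.6,0.4,0.2,14.3,-32,-4.1,-1.5,0.6,0.4,0.2,14.3,-32,-4.1,-1.5,0.6]'; python3 go.py .4441 -.409 .22 -4.6
```

```text
clock: 3.9
tcp_pos: [0.4371, -0.2969, 0.2081]
eef_rot: [[0.08, 0.997, -0.007], [0.997, -0.08, 0.002], [0.002, -0.007, -1.0]]
force: [0.8, -0.4, 0.0]
finger_gap: 0.0548
finger_force: 0.0
turn [-0.4  -0.09 -0.01] cm [-11.12   1.59  -1.22] tcp [ 0.4371 -0.2969  0.2081] t 3.9 F [ 0.8 -0.4  0. ] q [ 0.8   0.41 -0.43  2.04  0.25  0.75  0.14] gap 0.0548 0.0
```

```bash
python3 -m inch '[-0.4,-0.1,0,-11.1,1.6,-1.2,0.6,-0.4,-0.1,0,-11.1,1.6,-1.2,0.6,-0.4,-0.1,0,-11.1,1.6,-1.2,0.6,-0.4,-0.1,0,-11.1,1.6,-1.2,0.6,-0.4,-0.1,0,-11.1,1.6,-1.2,0.6]'
python3 - <<'E'
from h import *
im=eyes.snapshot("wrist")[:,:,::-1];cv2.imwrite("pics/w1.png",im)
C=cam("wrist");print(ray(C,(0,0))[0], proj(C,[[.4441,-.409,.132],[.4453,-.3945,.004],[.4802,-.3581,.004],[.4172,-.3536,.004],[.4103,-.4308,.004]]).round(1))
E
python3 go.py .4441 -.409 .099 -4.6
```

```text
clock: 4.32
tcp_pos: [0.444, -0.4082, 0.2189]
eef_rot: [[0.084, 0.997, -0.0], [0.997, -0.084, 0.001], [0.001, -0.0, -1.0]]
force: [0.6, 0.1, 0.3]
finger_gap: 0.0559
finger_force: 0.0
[ 0.44999844 -0.32819563  0.38492892] [[256.5 200.7]
 [256.2 156.2]
 [283.8 122.7]
 [229.1 123.2]
 [230.1 187.8]]
turn [-0.04 -0.07 -0.06] cm [-2.800e-01  1.000e-02  1.199e+01] tcp [ 0.4443 -0.4064  0.2189] t 4.3667 F [-0.4  0.6 -0.7] q [ 0.93  0.48 -0.41  1.87  0.25  0.84  0.31] gap 0.056 0.0
```

View pics/w1.png

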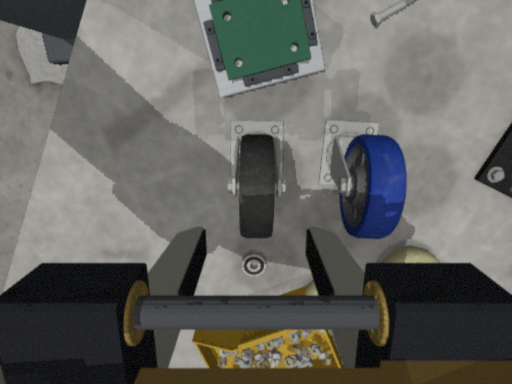

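The wrist view shows the black tyre straight between the fingers, centred on column 257. The plate's corners are at (232,121) and (284,122), within 3 px of the prediction, and the bearing at (255,265) is clear. I'll descend.

```bash
python3 -m inch '[0,0,0,-0.2,0,3,0.6,0,0,0,-0.2,0,6,0.6,0,0,0,-0.2,0,9,0.6,0,0,0,-0.2,0,11,0.6,0,0,0,-0.2,0,12,0.6]' 30; python3 -m inch '[0,0,0,0,0,0,0.6,0,0,0,0,0,0,0.5,0,0,0,0,0,0,0.3,0,0,0,0,0,0,0.2,0,0,0,0,0,0,0.1]' 40;python3 go.py .4441 -.409 .099 -4.6
```

```text
clock: 4.78
tcp_pos: [0.4439, -0.4058, 0.0969]
eef_rot: [[0.078, 0.997, -0.003], [0.997, -0.078, 0.003], [0.003, -0.003, -1.0]]
force: [-0.5, -0.5, 0.3]
finger_gap: 0.0559
finger_force: 0.0
clock: 5.2
tcp_pos: [0.4453, -0.4089, 0.1006]
eef_rot: [[0.08, 0.997, 0.002], [0.997, -0.08, -0.001], [-0.001, 0.002, -1.0]]
force: [0.7, 0.5, -0.1]
finger_gap: 0.0339
finger_force: 0.0
turn [0.1  0.06 0.  ] cm [-0.02 -0.12  0.16] tcp [ 0.4453 -0.4089  0.1006] t 5.2 F [ 0.7  0.5 -0.1] q [ 0.88  0.63 -0.34  1.97  0.35  0.61  0.23] gap 0.0339 0.0
```

```bash
python3 -m inch '[0,0,0,0,0,0,0,0,0,0,0,0,0,0,0,0,0,0,0,0,0,0,0,0,0,0,0,0,0,0,0,0,0,0,0]' 50; python3 -m inch '[0,0,0,0,0,-1,0,0,0,0,0,0,-2.5,0,0,0,0,0,0,-4,0,0,0,0,0,0,-5.5,0,0,0,0,0,0,-7,0]' 50;python3 go.py .4441 -.409 .17 -4.6
```

```text
clock: 5.62
tcp_pos: [0.4448, -0.409, 0.1003]
eef_rot: [[0.081, 0.997, 0.001], [0.997, -0.081, -0.001], [-0.001, 0.001, -1.0]]
force: [-1.3, 0.8, 7.1]
finger_gap: 0.0287
finger_force: 50.0
clock: 6.03
tcp_pos: [0.4441, -0.4082, 0.1699]
eef_rot: [[0.08, 0.997, -0.001], [0.997, -0.08, 0.001], [0.001, -0.001, -1.0]]
force: [0.8, -0.2, -6.5]
finger_gap: 0.0288
finger_force: 50.0
turn [-0.07 -0.07  0.01] cm [-0.08  0.01 -0.01] tcp [ 0.4441 -0.4082  0.1699] t 6.0333 F [ 0.8 -0.2 -6.5] q [ 0.92  0.54 -0.39  1.91  0.29  0.75  0.28] gap 0.0288 50.0
```

```bash
python3 -m inch '[0,0,7,0,0,-1.8,0,0,0,14,0,0,-1.8,0,0,0,21,2,-0.1,-1.8,0,0,0,28,3,-0.2,-1.8,0,0,0,35,4,-0.3,-1.8,0]' 50;  python3 go.py .4448 -.2698 .185 -80.3
```

```text
clock: 6.45
tcp_pos: [0.4443, -0.3672, 0.1874]
eef_rot: [[0.642, 0.767, -0.001], [0.767, -0.642, 0.001], [0.001, -0.002, -1.0]]
force: [0.3, -0.4, -7.2]
finger_gap: 0.0286
finger_force: 50.0
turn [-1.000e-01 -1.000e-02  4.037e+01] cm [ 7.5  -6.22  0.25] tcp [ 0.4443 -0.3672  0.1874] t 6.45 F [ 0.3 -0.4 -7.2] q [ 0.76  0.47 -0.23  1.97  0.15  0.73 -0.26] gap 0.0286 50.0
```

```bash
python3 -m inch '[0,0,7,1.5,-1.2,0.2,0,0,0,14,3,-2.5,0.2,0,0,0,21,4.5,-3.7,0.2,0,0,0,28,6,-5,0.2,0,0,0,35,7.5,-6.2,0.2,0]' 50;  python3 go.py .4448 -.2698 .185 -80.3
```

```text
clock: 6.87
tcp_pos: [0.4442, -0.2698, 0.1853]
eef_rot: [[0.966, 0.26, -0.001], [0.26, -0.966, 0.001], [-0.001, -0.001, -1.0]]
force: [-0.4, 0.0, -6.9]
finger_gap: 0.0288
finger_force: 50.0
turn [-0.08  0.03  5.36] cm [0.06 0.02 0.03] tcp [ 0.4442 -0.2698  0.1853] t 6.8667 F [-0.4  0.  -6.9] q [ 0.48  0.4  -0.06  2.1   0.04  0.65 -0.91] gap 0.0288 50.0
```

```bash
python3 -m inch '[0,0,5.2,0,0,0,0,0,0,5.2,0,0,0,0,0,0,5.2,0,0,0,0,0,0,5.2,0,0,0,0]' 50;  python3 go.py .4448 -.2698 .185 -80.3; python3 go.py .4448 -.2698 .145 -80.3
```

```text
clock: 7.2
tcp_pos: [0.4449, -0.2716, 0.1854]
eef_rot: [[0.984, 0.18, -0.0], [0.18, -0.984, 0.0], [0.0, -0.0, -1.0]]
force: [0.7, 0.1, -6.8]
finger_gap: 0.029
finger_force: 50.0
turn [-0.01 -0.    0.66] cm [ 0.03 -0.18  0.04] tcp [ 0.4449 -0.2716  0.1854] t 7.2 F [ 0.7  0.1 -6.8] q [ 0.47  0.4  -0.04  2.1   0.03  0.64 -0.98] gap 0.029 50.0
turn [-0.01 -0.    0.66] cm [ 0.03 -0.18  4.04] tcp [ 0.4449 -0.2716  0.1854] t 7.2 F [ 0.7  0.1 -6.8] q [ 0.47  0.4  -0.04  2.1   0.03  0.64 -0.98] gap 0.029 50.0
```

```bash
python3 -m inch '[0,0,0.6,0,-0.1,1,0,0,0,0.6,0,-0.1,2,0,0,0,0.6,0,-0.1,3,0,0,0,0.6,0,-0.1,4,0,0,0,0.6,0,-0.1,4,0]' 50
python3 - <<'E'
from h import *
P=[];
for i in range(5):
    for n in("top","scene","wrist"):
        im=eyes.snapshot(n)[:,:,::-1]; o=r.observe();P.append(np.r_[o['tcp_pos'],o['eef_rot'][0][1],o['eef_rot'][1][1]])
        if i==4: cv2.imwrite(f"pics/{n}5.png",im)
P=np.array(P);print(P.mean(0).round(4),P.std(0).round(4), np.degrees(np.arctan2(P[:,4].mean(),P[:,3].mean())))
a=cv2.imread("pics/top5.png")[170:270,190:290];b=cv2.imread("pics/scene5.png")[130:250,170:290]
k=lambda i,s:cv2.resize(i,(s,600*s//s if 0 else s),interpolation=cv2.INTER_CUBIC)
cv2.imwrite("pics/ab5.png",np.hstack([k(a,400),k(b,400)]))
E
python3 go.py .4448 -.2698 .131 -80.3
```

```text
clock: 7.62
tcp_pos: [0.4436, -0.2697, 0.1427]
eef_rot: [[0.986, 0.167, -0.003], [0.167, -0.986, 0.002], [-0.003, -0.003, -1.0]]
force: [-0.6, 0.7, -6.6]
finger_gap: 0.0287
finger_force: 50.0
[ 0.4449 -0.2702  0.1453  0.167  -0.986 ] [0.0003 0.0001 0.0006 0.0001 0.    ] -80.3893566043852
turn [-0.01 -0.01 -0.09] cm [ 0.   -0.04  1.44] tcp [ 0.4448 -0.2702  0.1454] t 8.3667 F [ 0.5 -0.3 -6.4] q [ 0.46  0.46 -0.04  2.13  0.03  0.55 -1.  ] gap 0.0287 50.0
```

View pics/ab5.png

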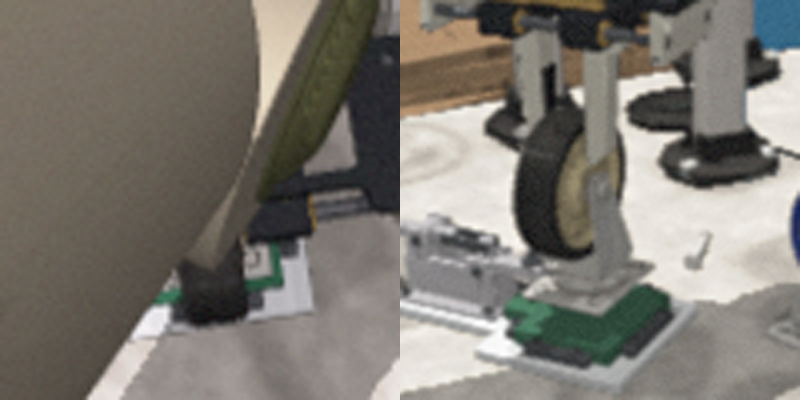

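View pics/wrist5.png

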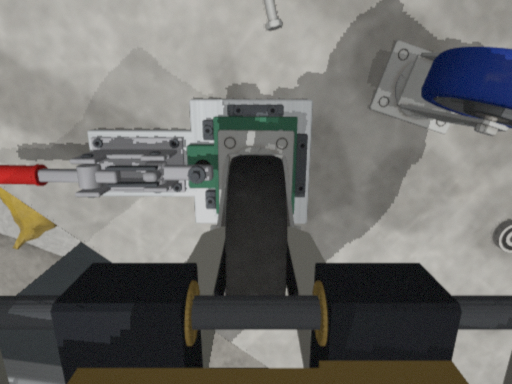

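The left half shows the top view blocked by the arm. The right half shows the caster level above the green plate. In the wrist view the caster's far holes are at about (230,143) and (281,143), its far plate edge is on row 131, and the green plate's far edge is on row 116 between columns 214 and 298. I'll measure these more finely.

Run:
```python
from h import *
C=cam("wrist");c,yaw=np.array([.4591,-.2674]),np.radians(99.7);X=np.array([np.cos(yaw),np.sin(yaw)]);Y=np.array([-X[1],X[0]])
im=cv2.imread("pics/wrist5.png");hs=cv2.cvtColor(im,cv2.COLOR_BGR2HSV)
F=lambda p,z:((lambda w:np.array([w@X,w@Y])*1000)(onz(C,p,z)[:2]-c)).round(1)
# predictions in this image
P3=lambda x,y,z:np.r_[c+X*x/1000+Y*y/1000,z]
print("pred green corners",proj(C,[P3(37,-45,.022),P3(-37,-45,.022)]).round(1))
print("pred caster holes/corners",proj(C,[P3(22.5,-30,.049),P3(-22.5,-30,.049),P3(31,-39,.049),P3(-31,-39,.049)]).round(1))
g=((hs[...,0]>60)&(hs[...,0]<100)&(hs[...,1]>80));yy,xx=np.mgrid[:384,:512];g&=(abs(xx-250)<70)&(abs(yy-165)<70)
cols=g[118:127].sum(0);xs=np.where(cols>=4)[0];print("green row118-127 cols",xs.min(),xs.max())
tops=[np.where(g[:,x])[0].min() for x in range(222,292)];print("green top rows",np.median(tops),tops[::10])
l=[np.where(g[y])[0].max() for y in range(120,190,10)];print("right edge",l)
bt=[(lambda k:k[k<140].max())(np.where(g[:,x])[0]) for x in range(222,292)];print("green->steel row",bt[::8])
cv2.imwrite("pics/w5c.png",cv2.resize(im[100:220,180:320],None,fx=5,fy=5,interpolation=cv2.INTER_CUBIC))
```

```text
pred green corners [[214.6 118.6]
 [299.1 118.4]]
pred caster holes/corners [[229.1 139.6]
 [284.8 139.5]
 [218.2 128.3]
 [295.7 128.2]]
green row118-127 cols 213 296
green top rows 117.0 [np.int64(117), np.int64(116), np.int64(117), np.int64(117), np.int64(117), np.int64(117), np.int64(117)]
right edge [np.int64(296), np.int64(295), np.int64(296), np.int64(295), np.int64(295), np.int64(295), np.int64(294)]
green->steel row [np.int64(128), np.int64(128), np.int64(129), np.int64(128), np.int64(128), np.int64(129), np.int64(129), np.int64(129), np.int64(129)]
```

View pics/w5c.png

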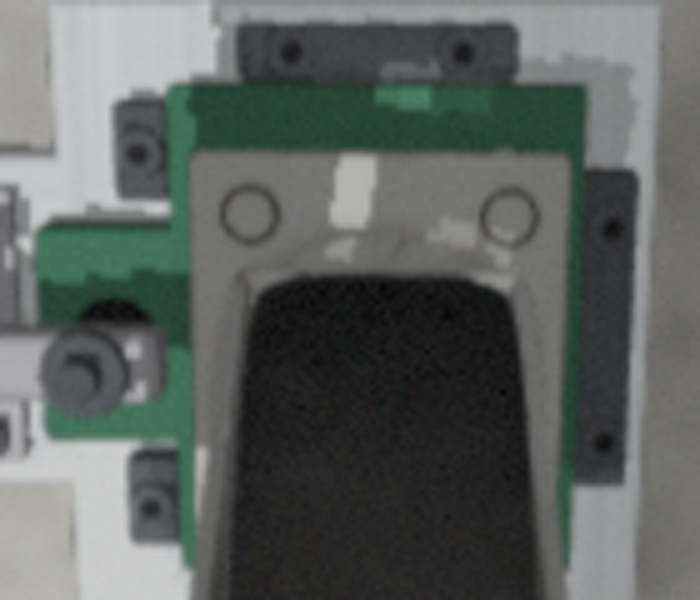

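The crop shows green corners at (170,84) and (585,86), caster plate corners at (190,153) and (571,153), and caster holes at (250,213) and (510,215). The clamp's foot spindle is at (85,370), clear of the caster.

Run:
```python
from h import *
C=cam("wrist");c,yaw=np.array([.4591,-.2674]),np.radians(99.7);X=np.array([np.cos(yaw),np.sin(yaw)]);Y=np.array([-X[1],X[0]])
u=lambda p:(np.array(p)+.5)/5-.5+[180,100]
F=lambda p,z:((lambda w:np.array([w@X,w@Y])*1000)(onz(C,u(p),z)[:2]-c)).round(1)
print("green (37,-45),(-37,-45)",F((170,84),.022),F((585,86),.022))
for z in(.047,.049,.051):print(z,"corners (31,-39)",F((190,153),z),F((571,153),z),"holes (22.5,-30)",F((250,213),z),F((510,215),z))
```

```text
green (37,-45),(-37,-45) [ 37.8 -46.9] [-34.7 -46.4]
0.047 corners (31,-39) [ 31.7 -37.3] [-29.8 -37.3] holes (22.5,-30) [ 22.3 -27.7] [-20.1 -27.3]
0.049 corners (31,-39) [ 31.5 -37.5] [-29.5 -37.4] holes (22.5,-30) [ 22.1 -27.9] [-20.  -27.5]
0.051 corners (31,-39) [ 31.3 -37.7] [-29.3 -37.6] holes (22.5,-30) [ 22.  -28.2] [-19.8 -27.8]
```

The foot plate centre measures (+1.5, −1.7) mm and the caster plate centre (+1.0, +1.6) mm. So the caster has to move about 3.2 mm along tool x and 0.5 mm along −tool y, then down 1.2 cm.

```bash
python3 -m inch '[0,0,0,0.3,-0.05,0,0,0,0,0,0.3,-0.05,0.3,0,0,0,0,0.3,-0.05,0.6,0,0,0,0,0.3,-0.05,0.9,0,0,0,0,0.3,-0.05,1.2,0]' 50; python3 -m inch '[0,0,0,0,0,0,0,0,0,0,0,0,0,0,0,0,0,0,0,0,0,0,0,0,0,0,0,0]' 50
python3 - <<'E'
from h import *
P=[]
for i in range(6):
    im=eyes.snapshot("wrist" if i<3 else "scene")[:,:,::-1];o=r.observe();P.append(np.r_[o['tcp_pos'],o['force']])
    cv2.imwrite(f"pics/{'wrist' if i<3 else 'scene'}6.png",im)
print(np.mean(P,0).round(4))
w=cv2.imread("pics/wrist6.png")[105:205,185:310];s=cv2.imread("pics/scene6.png")[150:250,165:290]
cv2.imwrite("pics/f6.png",np.hstack([cv2.resize(i,(400,320),interpolation=cv2.INTER_CUBIC) for i in(w,s)]))
hs=cv2.cvtColor(cv2.imread("pics/wrist6.png"),cv2.COLOR_BGR2HSV);g=((hs[...,0]>60)&(hs[...,0]<100)&(hs[...,1]>80))
for y in (122,):print([x for x in range(190,320) if g[y,x]][::200])
E
```

```text
clock: 8.78
tcp_pos: [0.4475, -0.2691, 0.1328]
eef_rot: [[0.986, 0.167, -0.0], [0.167, -0.986, 0.0], [-0.0, -0.0, -1.0]]
force: [-0.6, -0.2, -6.6]
finger_gap: 0.0285
finger_force: 50.0
clock: 9.12
tcp_pos: [0.4477, -0.2692, 0.1334]
eef_rot: [[0.986, 0.167, 0.0], [0.167, -0.986, 0.0], [0.0, -0.0, -1.0]]
force: [-0.5, -0.3, -5.8]
finger_gap: 0.029
finger_force: 50.0
[ 0.4478 -0.2692  0.1334  0.098   0.293  -6.3636]
[213]
```

View pics/f6.png

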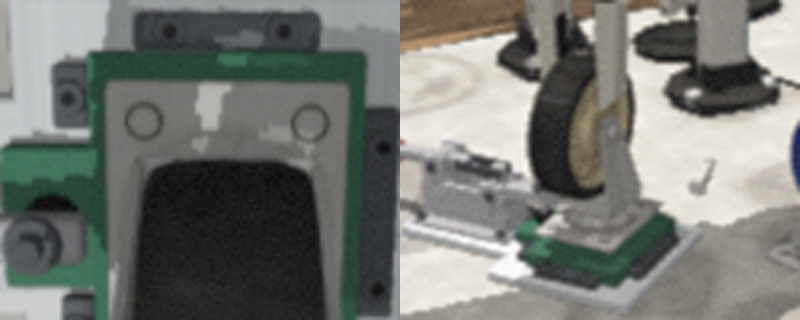

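The last view shows the caster plate corners at about (105,82) and (350,82), inside green corners at (90,53) and (366,53). The side gaps are equal, and the scene half shows the plate level over the green plate.

Run:
```python
from h import *
C=cam("wrist");c,yaw=np.array([.4591,-.2674]),np.radians(99.7);X=np.array([np.cos(yaw),np.sin(yaw)]);Y=np.array([-X[1],X[0]])
im=cv2.imread("pics/wrist6.png")
def F(p,z):
    w=onz(C,p,z)[:2]-c;return np.array([w@X,w@Y])*1000
o=ray(C,(256,192))[0];w=o[:2]-c;print("cam fix",w@X,w@Y,o[2])
g=lambda p:F((np.array(p)+.5)/3.2-.5+[185,105],0)
u=lambda p:(np.array(p)+.5)/3.2-.5+[185,105]
print("green",F(u((90,53)),.022),F(u((366,53)),.022));print("caster",F(u((105,82)),.037),F(u((350,82)),.037))
pr=im[105:140,222:285].astype(float).mean(1).round(0)
print("G-R profile",[(105+i,int(p[1]-p[2])) for i,p in enumerate(pr)])
# scene: near-side predictions
S=cam("scene");P3=lambda x,y,z:np.r_[c+X*(x+1)/1000+Y*(y)/1000,z]
s=cv2.imread("pics/scene6.png").astype(float)
pts=proj(S,[P3(37,45,.022),P3(-37,45,.022),P3(-37,-45,.022),P3(31,39,.033),P3(-31,39,.033),P3(-31,-39,.033)])
print("scene pred in crop",((pts-[165,150]+.5)*3.2+[399.5,0]).round(0).tolist())
```

```text
cam fix 0.0010934858599410857 -0.06556894721992222 0.29934322221472975
green [ 37.53993945 -46.5572215 ] [-34.95762453 -46.45532965]
caster [ 32.08469912 -40.46548809] [-29.25725983 -40.38141599]
G-R profile [(105, 3), (106, 3), (107, 3), (108, 3), (109, 2), (110, 3), (111, 3), (112, 3), (113, 3), (114, 2), (115, 3), (116, 3), (117, 4), (118, 4), (119, 3), (120, 9), (121, 23), (122, 33), (123, 34), (124, 35), (125, 32), (126, 31), (127, 30), (128, 30), (129, 24), (130, 9), (131, 2), (132, 1), (133, 1), (134, 1), (135, 0), (136, 0), (137, 0), (138, 0), (139, 0)]
scene pred in crop [[523.0, 252.0], [615.0, 274.0], [675.0, 217.0], [534.0, 236.0], [611.0, 254.0], [663.0, 205.0]]
```

The caster plate centre is (1.4, −1.4) mm and the foot plate centre (1.3, −1.5) mm, so they match to about 0.2 mm. The gap between them is about 11 mm. I'm handing the job in.

```bash
python3 -c "
from cell import r
o=r.observe();print(o['clock'],o['finger_force'],o['joint_velocities'])
print(r.finish_job())"
```

```text
9.4167 49.994967996765354 [ 1.08255971e-03  2.64601997e-04 -1.70360395e-03 -8.25600650e-04
 -5.61624728e-04 -6.07558609e-05 -9.09205014e-05]
the job is handed in; nothing more can be done
None
```

I handed the job in at 9.4 s, but the system returned no verdict: the clamp handle is down on its stop, and the black caster is held still and level about 11 mm above the foot plate, its holes within about 0.5 mm by the wrist camera.

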